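# Clamp a tablet jar in the eccentric bottle clamp

## Robot

A 7-joint arm with a two-finger parallel gripper is mounted at the origin on the work surface. World frame = base frame: x ahead of the robot, y to its left, z up, the work surface at z = 0. Lengths are in m, angles in rad, forces in N, time in s.
With the tool pointing down it reaches from about 0.4 to 0.9 m from the base axis. Payload 5.6 kg.
Tool frame: the origin (TCP) lies at the very end of the fingers, on their centre line; the grasp point (between the pads) lies 19 mm behind it; z points along the fingers, y is the line along which they close (so a half turn about z gives the same grasp; the last joint's range is limited). The gripper opens to 92 mm and grips with 3 to 60 N. Pads are 20 mm wide; open, the fingers measure 128 mm over their backs; the gripper's body (75 mm by 189 mm) begins 69 mm behind the grasp point.
Start: joints at [-1.376, 0.468, -0.012, 1.603, 0.006, 1.071, -0.056], TCP at [0.153, 0.632, 0.215] pointing down, gripper open.
Joint ranges: [-2.53, 2.53], [-0.31, 2.02], [-1.57, 1.55], [0.28, 2.44], [-1.29, 4.43], [0.15, 1.84], [-2.92, 2.92]. Speed limits (rad/s): [2.57, 2.57, 3.14, 3.14, 3.14, 3.14, 3.14].

## Interface

Orientations are given as a unit quaternion [x, y, z, w].
In Python, from rig import manip gives the robot as it stands.
- The arm moves only by the tool step_arm, never from a script. Its argument "motion" is a list of rows, each a list of 7 numbers: the opening, from -1 (shut) to 1 (fully open), so that 0 is half open, then the shift along the tool's x, y, z as a fraction of full scale, then the turn, a rotation vector about the tool's x, y, z as a fraction of full scale. A call has exactly 8 rows; each row shifts and turns the commanded pose from where the row before left it, along the tool's axes as they then stand; what a row does not reach is not made up. Full scale, the value 1, is 0.02 m for a shift and 6 degrees for a turn. A row lasts 1/10 s, in which the tool goes at most 50 mm and 8.59 degrees, less where a joint would pass 70% of its speed; a pose out of reach is approached as far as the arm can. A call with a number of a shift or a turn outside -1 to 1 is refused whole. A call with a gripper value outside its range is refused whole. The fingers move at their own pace and stop on an object; "force" is the grip in N (left out, the last holds). Time passes only in rows, so rows that do not move let the fingers close, or fill a call up. It gives the time, the measured TCP pose, the force, the opening and the grip force at its end, in the units of the state.
- manip.read_state(): the state, without advancing time (a new reading comes with each control period).
- manip.grab_frame(name): name is "scene" or "top" or "wrist"; returns a dict with "image" (400x640x3 uint8, blue, green, red), "fov_y" (degrees; the focal length in pixels is half the picture's height over the tangent of half this angle, whatever the lens; pixels are square), "cx", "cy" (the principal point, pixels), "xyz" and "rotation" of the camera in the world; the wrist camera has in their place "hand_eye" (4x4, takes a point from camera to tool coordinates, whose origin is the TCP and whose axes are the flange's). Camera axes: x right, y up, looking along -z (the intrinsics and any distortion apply to the point x, -y, -z); pixel columns grow to the right and rows downward; lengths in m; the calibration is good to about 2 mm. A picture is of the moment at which its call begins: read the wrist's pose just before it. There is no depth.
- manip.finish_job(): hands the job in; it is judged then, once.
The state is a dict: "clock": time; "joint_pos": joint angles; "dq": joint speeds; "tau": joint torques, N m; "eef_pos": TCP position; "tool_rot": TCP orientation; "force": force on the tool from outside, world axes, zero at the start; "moment": the same for the moment, N m; "finger_gap": opening from 0.0 (shut) to 1.0 (fully open); "gripper_force": force on a finger pad.
Only numpy, scipy, OpenCV 4.12 (cv2) and the standard library are available. Lean on these libraries where they do the work, as an engineer would, in place of code of your own. Each camera call takes 0.05 s, during which the arm holds its last target. There are 200 camera calls.

## Task

Pick up the short, wide white jar and stand it upright in the bottle clamp, between the sprung V jaw and the eccentric. Then turn the eccentric by its crank handle, anticlockwise seen from above, until its off-centre lobe pushes the jar home into the V jaw and holds it snugly (about 12 N) without squashing it; let go and leave it clamped, with the other things on the counter left where they are.

Things in the scene. Friction and masses are not known exactly. Their poses are not given: they have to be found in the camera images.
- jar_center (a point): The jar to clamp: short, wide, white plastic, upright, with a plain band of label. 56 mm across and 50 mm high to the shoulder, with a lid 50 mm across and 20 mm high above it (70 mm in all, 130 to 250 g). The point is on its axis, half-way up (35 mm above its underside). z is up along the jar. It slides easily on the clamp (friction about 0.15).
- jar: The same jar; this origin is at the centre of its underside.
- fixture: Bottle clamp fixed to the counter: a bare aluminium plate, 130 mm (x) by 185 mm (y), 12 mm thick. Origin at counter height below the clamp's centre. Its y axis is the clamping direction: a grey V jaw stands at +y, the steel eccentric at -y.
- nest (a point): Point on the plate's upper face, which the jar stands on, at the clamp's centre, 12 mm above the counter; axes as the clamp's. While the eccentric is turned back there are 7 to 19 mm of play between it and the jaw; a jar set down with its axis near x = 0, y = -7 mm clears both.
- jaw_side (a point): Point fixed on the clamp, 40 mm to +y of its centre, 47 mm above the counter, level with the jaw's top. The 90 degree V opens to -y, 29 mm to either side. Its carriage is set by hand: a jar seated in the V without load has its axis at clamp x = 0, y = 0 give or take 4.5 mm, not measured. The jaw is sprung: it gives way to +y 1 mm per 6 N, up to 12 mm.
- cam: The eccentric, a steel disc turning about an upright pivot 55.7 mm to -y of the clamp's centre. Origin on the pivot, 18 mm above the counter; z up; x points along the crank to its handle. Turned fully back, that x lies 2.566 rad clockwise (from above) of the clamp's x; it turns 2.4 rad anticlockwise from there and starts within 0.4 rad of fully back. A stiff pivot keeps it where it is left.
- cam_lobe (a point): Centre of the eccentric's disc: 26 mm radius, from 18 to 40 mm above the counter, centre 14 mm off the pivot, 1.436 rad anticlockwise from the cam's x; this point is at the disc's top. Turning anticlockwise brings it towards the jar: seated, the jar is touched at about 1.0 to 1.8 rad from fully back; from there the lobe advances about 10 to 14 mm per rad.
- cam_handle (a point): Crank handle: upright black round post, 18 mm thick, from 54 to 98 mm above the counter (the flat crank is below that), 75 mm from the pivot on cam x. The point is on its axis, 76 mm above the counter. Pushed here square to the crank it takes 1.5 to 3 N while the lobe is free; each newton of clamping adds about 0.23 N if that comes early in the turn, 0.15 N if late: 2 to 3 N more when snug. Squashed at 26 N.
- tall_bottle: Bystander: tall white bottle, 52 mm across, 125 mm high; origin under its centre.
- slim_vial: Bystander: slim amber vial, 32 mm across, 75 mm high; origin under its centre.
- carton: Bystander: carton 50 x 90 x 35 mm; origin under its centre.
- pen_pot: Bystander: black pen pot, 70 mm across, 90 mm high; origin under its centre.
- count_tray: Bystander: flat grey open tray, 160 x 130 x 18 mm; origin under its centre.
- eye_drops: Bystander: tiny white dropper bottle, 26 mm across, 60 mm high; origin under its centre.
- note_pad: Bystander: note pad 80 x 80 x 15 mm; origin under its centre.
There are look-alikes about, which are no part of the job. What is shaped like the fixture but red is not meant.

How it is judged:
By the outcome, as a careful person would: the job done as asked, in the order asked, and still so for the second after the job is handed in, with the robot touching nothing.
It also fails if it takes over 72 s, if anything falls off the work surface, if the arm or the gripper's body presses on something with over 40 N, if the wrist force passes 120 N, or if a joint passes its speed limit or range.

## Working session

There is one attempt and no reset: what is moved stays moved. The work goes in short steps, Python scripts to look and compute and a tool call to move; the robot and the scene stay as the last step left them, time stands still between calls to the robot, and variables do not carry over. Pictures are saved under pics/ and viewed, at most 10 in all, crops included, and the job is handed in when it is done.

Besides the shell and the picture viewer there is one more tool, called after ">>>" as name([rows], argument=value, ...), one row to a line, values as JSON. step_arm: Moves the arm, as the interface text tells. Shift numbers are shares of 0.02 m and turn numbers shares of 6 degrees, none past 1 either way. Its arguments: {"type":"object","properties":{"motion":{"type":"array","items":{"type":"array","items":{"type":"number","minimum":-1,"maximum":1}}},"force":{"type":"number"}},"required":["motion"]}

```bash
mkdir -p pics
python3 - <<'E'
from rig import manip
import cv2
s=manip.read_state();print({k:s[k] for k in('clock','eef_pos','tool_rot','force','finger_gap')})
for n in('scene','top'):
    f=manip.grab_frame(n);cv2.imwrite(f'pics/{n}0.png',f['image'])
    print({k:v for k,v in f.items() if k!='image'})
f=manip.grab_frame('wrist');cv2.imwrite('pics/wrist0.png',f['image']);print({k:v for k,v in f.items() if k!='image'})
E
```

```text
{'clock': 0.0, 'eef_pos': array([0.15303561, 0.63110789, 0.21362921]), 'tool_rot': array([ 1.18652563e-01,  9.92935420e-01, -9.04551392e-04, -4.50092953e-05]), 'force': array([-0.38553051, -0.68594917,  0.0869263 ]), 'finger_gap': 1.001480647154024}
{'fov_y': 43.68848370906057, 'cx': 322.5656508060428, 'cy': 198.9280197166934, 'xyz': array([1.21495563, 0.59458117, 0.92577995]), 'rotation': array([0.17741571, 0.34867683, 0.82941356, 0.39877471])}
{'fov_y': 55.535219678715904, 'cx': 313.5539657859365, 'cy': 194.6683764621131, 'xyz': array([0.44250032, 0.01658624, 1.29432211]), 'rotation': array([-0.02579364,  0.02369554,  0.70746625, -0.70587868])}
{'fov_y': 60.80468157675325, 'cx': 322.4769161058736, 'cy': 203.3717176943932, 'hand_eye': array([[ 3.18847609e-04,  9.68946523e-01,  2.47270164e-01,
         6.86798630e-02],
       [ 9.99998961e-01,  3.87049699e-05, -1.44113757e-03,
        -4.45382677e-04],
       [-1.40595582e-03,  2.47270367e-01, -9.68945504e-01,
        -1.70918139e-01],
       [ 0.00000000e+00,  0.00000000e+00,  0.00000000e+00,
         1.00000000e+00]])}
```

View pics/top0.png

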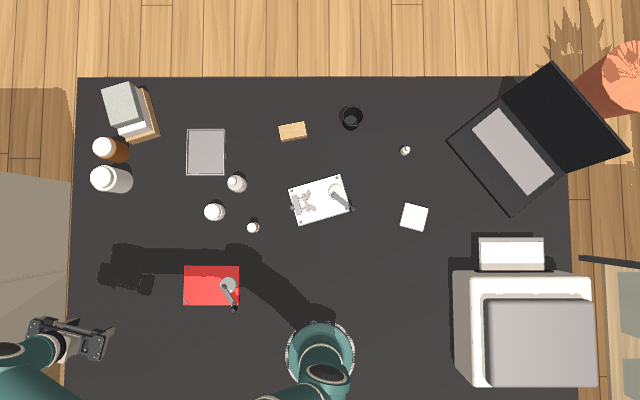

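View pics/scene0.png

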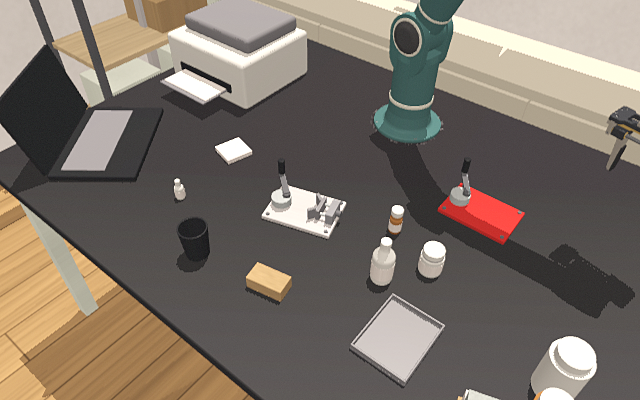

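Top view: the short white jar is at about (214,212), which is (432,260) in the scene view. Look-alikes: the tall white bottle (236,183), the large white bottle (110,180), the slim vial (253,227), and the eye drops (405,150). The silver clamp is at (320,200), and the red decoy at (212,286) is not meant.

```bash
cat > h.py <<'E'
import numpy as np, cv2
from scipy.spatial.transform import Rotation as R
from rig import manip
def cam(name):
    s=manip.read_state(); f=manip.grab_frame(name)
    if name=='wrist':
        T=np.eye(4);T[:3,:3]=R.from_quat(s['tool_rot']).as_matrix();T[:3,3]=s['eef_pos'];T=T@f['hand_eye']
        f['P'],f['M']=T[:3,3],T[:3,:3]
    else: f['P'],f['M']=f['xyz'],R.from_quat(f['rotation']).as_matrix()
    f['f']=200/np.tan(np.radians(f['fov_y']/2)); return f
def ray(f,u,v,z):
    d=f['M']@np.array([(u-f['cx'])/f['f'],-(v-f['cy'])/f['f'],-1]); return f['P']+d*(z-f['P'][2])/d[2]
def proj(f,p):
    c=f['M'].T@(np.asarray(p)-f['P']); return np.array([f['cx']-f['f']*c[0]/c[2],f['cy']+f['f']*c[1]/c[2]])
E
python3 - <<'E'
from h import *
t=cam('top');s=cam('scene')
print('jar lid',ray(t,214,211,.07),ray(s,433,247,.07))
print('plate corners',[ray(t,*p,.012)[:2].round(4) for p in((289,188),(344,175),(354,210),(300,225))])
a=cv2.resize(s['image'][150:300,250:460],None,fx=2.8,fy=2.8,interpolation=2)
b=cv2.resize(t['image'][165:240,190:360],None,fx=3.4,fy=3.4,interpolation=2)[:,:588]
b=b[:178]if 0 else b
im=np.zeros((420+b.shape[0],588,3),np.uint8);im[:420]=a[:420];im[420:,:b.shape[1]]=b
im=im[:600] if im.shape[0]>600 else im
cv2.imwrite('pics/c1.png',cv2.resize(np.vstack([a[:420],np.pad(b,((0,0),(0,588-b.shape[1]),(0,0)))]),None,fx=.88,fy=.88));
E
```

```text
jar lid [0.47632484 0.34119737 0.07      ] [0.47417295 0.34583532 0.07      ]
plate corners [array([0.5553, 0.1035]), array([ 0.5991, -0.0832]), array([ 0.4802, -0.116 ]), array([0.4302, 0.0661])]
```

View pics/c1.png

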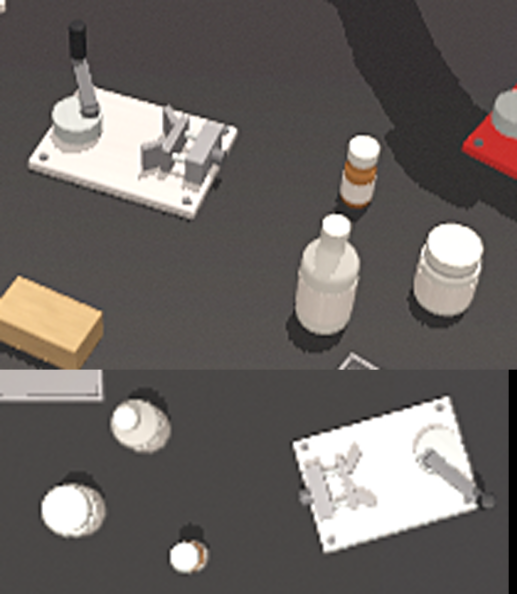

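The crop confirms the choice. The short wide jar with a lid is at scene (432,260), next to the taller necked bottle. The silver clamp's V jaw is towards the bottles, and the crank points away. I'm setting out to hover over the jar.

>>> step_arm([
  [1,-0.79,-0.42,0,0,0,0],
  [1,-0.79,-0.42,0,0,0,0],
  [1,-0.79,-0.42,0,0,0,0],
  [1,-0.79,-0.42,0,0,0,0],
  [1,-0.79,-0.42,0,0,0,0],
  [1,-0.79,-0.42,0,0,0,0],
  [1,-0.79,-0.42,0,0,0,0],
  [1,-0.79,-0.42,0,0,0,0],
])

```text
clock: 1.05
eef_pos: [0.2613, 0.5355, 0.2147]
tool_rot: [0.119, 0.993, 0.0, 0.0]
force: [0.1, 0.5, 0.4]
finger_gap: 1.002
gripper_force: 0.0
```

>>> step_arm([
  [1,-0.79,-0.42,0,0,0,0],
  [1,-0.79,-0.42,0,0,0,0],
  [1,-0.79,-0.42,0,0,0,0],
  [1,-0.79,-0.42,0,0,0,0],
  [1,-0.79,-0.42,0,0,0,0],
  [1,-0.79,-0.42,0,0,0,0],
  [1,-0.79,-0.42,0,0,0,0],
  [1,-0.79,-0.42,0,0,0,0],
])

```text
clock: 1.85
eef_pos: [0.3682, 0.4404, 0.2147]
tool_rot: [0.119, 0.993, 0.0, 0.0]
force: [-0.2, -0.5, 0.1]
finger_gap: 1.001
gripper_force: 0.0
```

>>> step_arm([
  [1,-0.79,-0.42,0,0,0,0],
  [1,-0.79,-0.42,0,0,0,0],
  [1,-0.79,-0.42,0,0,0,0],
  [1,-0.79,-0.42,0,0,0,0],
  [1,-0.79,-0.42,0,0,0,0],
  [1,-0.79,-0.42,0,0,0,0],
  [1,-0.79,-0.42,0,0,0,0],
  [1,-0.79,-0.42,0,0,0,0],
])

```text
clock: 2.65
eef_pos: [0.475, 0.3452, 0.2147]
tool_rot: [0.119, 0.993, 0.0, 0.0]
force: [0.0, -0.9, -0.4]
finger_gap: 1.002
gripper_force: 0.0
```

>>> step_arm([
  [1,0,0,0,0,0,1],
  [1,0,0,0,0,0,1],
  [1,0,0,0,0,0,1],
  [1,0,0,0,0,0,1],
  [1,0,0,0,0,0,1],
  [1,0,0,0,0,0,1],
  [1,0,0,0,0,0,1],
  [1,0,0,0,0,0,1],
])

```text
clock: 3.45
eef_pos: [0.4744, 0.3457, 0.2146]
tool_rot: [0.514, 0.858, 0.0, -0.0]
force: [-0.1, -0.6, 0.6]
finger_gap: 1.002
gripper_force: 0.0
```

>>> step_arm([
  [1,0,0,0,0,0,1],
  [1,0,0,0,0,0,1],
  [1,0,0,0,0,0,0.3],
  [1,0,0,0,0,0,0],
  [1,0,0,0,0,0,0],
  [1,0,0,0,0,0,0],
  [1,0,0,0,0,0,0],
  [1,0,0,0,0,0,0],
])

```text
clock: 4.25
eef_pos: [0.4742, 0.3464, 0.2146]
tool_rot: [0.612, 0.791, 0.0, -0.0]
force: [-0.3, 0.9, 0.4]
finger_gap: 1.003
gripper_force: 0.0
```

Run:
```python
from h import *
f=cam('wrist');s=manip.read_state();print(s['eef_pos'],s['joint_pos'].round(2),s['clock'],np.degrees(np.arctan2(*(R.from_quat(s['tool_rot']).as_matrix()[[1,0],0]))))
cv2.imwrite('pics/w1.png',f['image']);print('jar pred px',proj(f,[.475,.343,.07]))
import pickle;pickle.dump(f,open('w1.pkl','wb'))
g=cv2.cvtColor(f['image'],6)
c=cv2.HoughCircles(cv2.medianBlur(g,5),cv2.HOUGH_GRADIENT,1.5,60,param1=120,param2=40,minRadius=25,maxRadius=90)
for x in (c[0][:6] if c is not None else []): print(x,ray(f,x[0],x[1],.07))
```

```text
[0.47420959 0.34638846 0.21460123] [-0.96  0.37  0.34  1.78 -0.14  1.02 -0.31] 4.3 104.5858641630052
jar pred px [321.78403764 195.18171905]
[498.75 173.25  89.05] [0.62979877 0.40500009 0.07      ]
[323.25 188.25  25.9 ] [0.47465053 0.34984398 0.07      ]
[506.25 339.75  60.85] [0.70455375 0.23982438 0.07      ]
[137.25 339.75  59.35] [0.325025   0.14138192 0.07      ]
[240.75 302.25  70.9 ] [0.42267375 0.212523   0.07      ]
[419.25 317.25  74.2 ] [0.60632241 0.24219282 0.07      ]
```

View pics/w1.png

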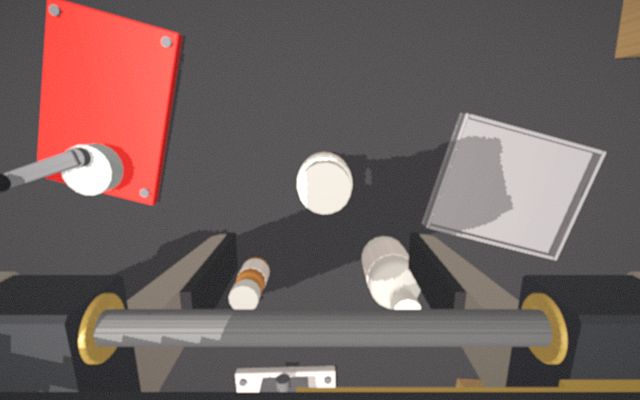

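The wrist view shows the jar lid centred at (324,189), giving about (0.475, 0.348) in the world, right under the tool. The bottle (385,270) and vial (250,285) clear both the fingers and the gripper body. Descending now.

>>> step_arm([
  [1,0,0,1,0,0,0],
  [1,0.1,0,1,0,0,0],
  [1,0,0,1,0,0,0],
  [1,0,0,1,0,0,0],
  [1,0,0,1,0,0,0],
  [1,0,0,1,0,0,0],
  [1,0,0,1,0,0,0],
  [1,0,0,1,0,0,0],
])

```text
clock: 5.1
eef_pos: [0.4738, 0.3485, 0.0538]
tool_rot: [0.612, 0.791, 0.0, 0.0]
force: [-0.1, -0.2, 0.4]
finger_gap: 1.0
gripper_force: 0.0
```

>>> step_arm([
  [1,0,0,0.7,0,0,0],
  [1,0,0,0.65,0,0,0],
  [-1,0,0,0,0,0,0],
  [-1,0,0,0,0,0,0],
  [-1,0,0,0,0,0,0],
  [-1,0,0,0,0,0,0],
  [-1,0,0,0,0,0,0],
  [-1,0,0,0,0,0,0],
], force=18)

```text
clock: 5.9
eef_pos: [0.4742, 0.3488, 0.0284]
tool_rot: [0.612, 0.791, 0.001, 0.0]
force: [-0.7, -0.4, 2.9]
finger_gap: 0.601
gripper_force: 18.0
```

The opening reads 55 mm at 18 N, so the jar is held. I'm lifting, carrying it high over the cam side of the clamp, and looking from there.

>>> step_arm([
  [-1,0,0,-0.6,0,0,0],
  [-1,0,0,-1,0,0,0],
  [-1,0,0,-1,0,0,0],
  [-1,0,0,-1,0,0,0],
  [-1,0,0,-1,0,0,0],
  [-1,0,0,-1,0,0,0],
  [-1,0,0,-1,0,0,0],
  [-1,0,0,-1,0,0,0],
])

```text
clock: 6.7
eef_pos: [0.4734, 0.3481, 0.181]
tool_rot: [0.612, 0.791, -0.0, -0.0]
force: [0.1, 0.9, -0.5]
finger_gap: 0.605
gripper_force: 18.0
```

>>> step_arm([
  [-1,-0.7,-0.1,-0.9,0,0,0],
  [-1,-0.95,-0.1,0,0,0,0],
  [-1,-0.95,-0.1,0,0,0,0],
  [-1,-0.95,-0.1,0,0,0,0],
  [-1,-0.95,-0.1,0,0,0,0],
  [-1,-0.95,-0.1,0,0,0,0],
  [-1,-0.95,-0.1,0,0,0,0],
  [-1,-0.95,-0.1,0,0,0,0],
])

```text
clock: 7.5
eef_pos: [0.4944, 0.1993, 0.1963]
tool_rot: [0.612, 0.791, -0.001, -0.0]
force: [-0.2, 0.1, -0.9]
finger_gap: 0.606
gripper_force: 18.0
```

>>> step_arm([
  [-1,-0.95,-0.1,0,0,0,0],
  [-1,-0.95,-0.1,0,0,0,0],
  [-1,-0.95,-0.1,0,0,0,0],
  [-1,-0.95,-0.1,0,0,0,0],
  [-1,-0.95,-0.1,0,0,0,0],
  [-1,-0.95,-0.1,0,0,0,0],
  [-1,-0.95,-0.1,0,0,0,0],
  [-1,-0.95,-0.1,0,0,0,0],
])

```text
clock: 8.3
eef_pos: [0.5166, 0.0485, 0.1964]
tool_rot: [0.612, 0.791, -0.001, -0.001]
force: [0.0, 0.9, -1.6]
finger_gap: 0.608
gripper_force: 18.0
```

>>> step_arm([
  [-1,-0.95,-0.1,0,0,0,0],
  [-1,-0.95,-0.1,0,0,0,0],
  [-1,-0.95,-0.1,0,0,0,0],
  [-1,-0.95,-0.1,0,0,0,0],
  [-1,-0.95,-0.1,0,0,0,0],
  [-1,-0.95,-0.1,0,0,0,0],
  [-1,-0.95,-0.1,0,0,0,0],
  [-1,0,0,0,0,0,0],
])

```text
clock: 9.1
eef_pos: [0.5363, -0.0855, 0.1966]
tool_rot: [0.614, 0.789, -0.001, -0.0]
force: [-0.1, -0.0, -1.9]
finger_gap: 0.604
gripper_force: 18.0
```

Run:
```python
from h import *
f=cam('wrist');s=manip.read_state();print(s['eef_pos'],s['joint_pos'].round(2),s['clock'],s['gripper_force'])
c,y=np.array([.516,-.0074]),np.radians(14)
im=f['image'].copy();cv2.imwrite('pics/w2raw.png',im)
import pickle;pickle.dump(f,open('w2.pkl','wb'))
Rz=np.array([[np.cos(y),-np.sin(y)],[np.sin(y),np.cos(y)]])
pts=np.array([proj(f,[*(c+Rz@np.array(p)),.012]) for p in((.065,.0925),(-.065,.0925),(-.065,-.0925),(.065,-.0925))])
cv2.polylines(im,[pts.astype(int)],True,(0,255,0));print(pts.round(1))
for p in [(0,0)]: cv2.circle(im,tuple(int(v) for v in proj(f,[*c,.012])),3,(0,0,255),-1)
cv2.imwrite('pics/w2.png',im)
```

```text
[ 0.53636743 -0.08335302  0.19656831] [-0.33  0.33  0.52  1.91 -0.2   0.96  0.53] 9.15 17.999309599399567
[[391.8   1.5]
 [252.7   0.9]
 [260.7 194. ]
 [382.4 194.6]]
```

View pics/w2.png

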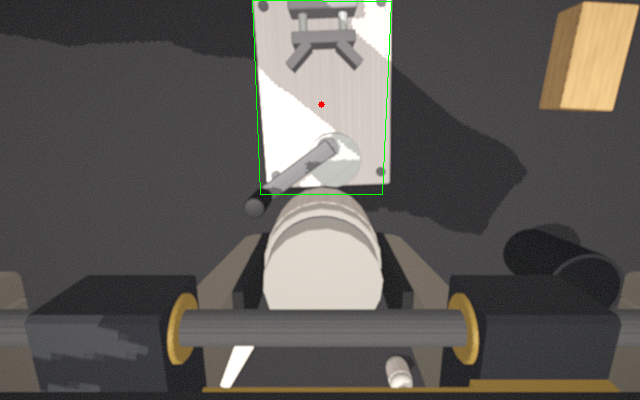

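The wrist view shows the jar in hand, the clamp's V jaw at (323,45), the disc at (333,158), and the crank running to the handle at (254,207). The real plate edges (bottom right corner about (390,184)) differ from my drawn outline by a few mm, so I'll refit.

```bash
cat > fit.py <<'E'
from h import *
import pickle
from scipy.optimize import least_squares
f=pickle.load(open('w2.pkl','rb'));g=cv2.cvtColor(f['image'],6).astype(int)
m=g>125
L=[(np.where(m[r,235:300])[0][0]+235-.5,r) for r in range(8,150,4)]
Rr=[(np.where(m[r,340:410])[0][-1]+340+.5,r) for r in range(8,165,4)]
B=[(c,np.where(m[150:200,c])[0][-1]+150+.5) for c in range(345,385,3)]
W=lambda P:np.array([ray(f,*p,.012)[:2] for p in P])
L,Rr,B=W(L),W(Rr),W(B)
def loc(q,P):
    c,s=np.cos(q[2]),np.sin(q[2]); d=P-q[:2]; return np.c_[d@[c,s],d@[-s,c]]
def res(q): return np.r_[loc(q,L)[:,0]+.065,loc(q,Rr)[:,0]-.065,loc(q,B)[:,1]+.0925]
r=least_squares(res,[.516,-.0074,.245],loss='soft_l1',f_scale=.001)
q=r.x;print('pose',q,np.degrees(q[2]),'rms mm',1e3*np.sqrt(np.mean(res(q)**2)), 'width resid',1e3*res(q)[:len(L)].mean(),1e3*res(q)[len(L):len(L)+len(Rr)].mean())
ex,ey=np.array([np.cos(q[2]),np.sin(q[2])]),np.array([-np.sin(q[2]),np.cos(q[2])])
piv=q[:2]-.0557*ey;print('pivot',piv,'px',proj(f,[*piv,.04]))
h=ray(f,254,207,.098)[:2];d=h-piv;print('handle',h,'r',np.hypot(*d),'ang rel clamp',np.arctan2(d@ey,d@ex),'world',np.degrees(np.arctan2(d[1],d[0])))
tgt=q[:2]-.007*ey;s=manip.read_state();M=R.from_quat(s['tool_rot']).as_matrix()
print('target',tgt,'toolshift',M.T@(np.r_[tgt,.04]-s['eef_pos']),'yaw x',np.degrees(np.arctan2(M[1,0],M[0,0])))
for n in('V apex-side arm tips',):
    for p in((291,66),(359,66)): w=ray(f,*p,.047)[:2]; print(n,loc(q,w[None])*1e3)
E
python3 fit.py
```

```text
pose [0.51664454 0.00214568 0.28487952] 16.322394186523102 rms mm 2.9061193791495628 width resid -0.4760244292990254 0.4035630652663061
pivot [ 0.53229857 -0.05130936] px [327.03852699 153.88615739]
handle [ 0.48295577 -0.1021366 ] r 0.07083868927449873 ang rel clamp -2.6262559772877467 world -134.15098923307016
target [ 0.51861183 -0.00457219] toolshift [0.08069898 0.00266086 0.15657557] yaw x 104.34043207490761
V apex-side arm tips [[-29.20892302  23.10029542]]
V apex-side arm tips [[30.57921045 20.92114009]]
```

```bash
python3 - <<'E'
from h import *
import pickle
manip.grab_frame('top')
f=cam('wrist');pickle.dump(f,open('w2.pkl','wb'));print(f['P'],manip.read_state()['eef_pos'])
E
cat >> fit.py <<'E'
for n,P,k,v in(('L',L,0,-65),('R',Rr,0,65),('B',B,1,-92.5)): print(n,(1e3*loc(q,P)[:,k]-v).round(1))
im=cv2.resize(f['image'][0:220,200:440],None,fx=2.7,fy=2.7,interpolation=2)
Z=lambda x,y,z:tuple(int(v) for v in ((proj(f,[*(q[:2]+x*ex+y*ey),z])-[200,0])*2.7))
for a,b in(((-.065,-.0925),(.065,-.0925)),((-.065,-.0925),(-.065,.0925)),((.065,-.0925),(.065,.0925))): cv2.line(im,Z(*a,.012),Z(*b,.012),(0,255,0),1)
for a,b in(((0,.0396),(.029,.0106)),((0,.0396),(-.029,.0106))): cv2.line(im,Z(*a,.047),Z(*b,.047),(255,0,0),1)
cv2.circle(im,Z(0,0,.012),4,(0,0,255),-1);cv2.circle(im,Z(0,-.0557,.04),4,(255,0,255),-1)
cv2.imwrite('pics/fit.png',im)
E
python3 fit.py
```

```text
[ 0.51992642 -0.01563299  0.36763957] [ 0.53689588 -0.08096758  0.19681882]
pose [0.51676473 0.00184898 0.28495205] 16.326549917382433 rms mm 2.1610147276979275 width resid -0.46683695897977195 0.39743418281182363
pivot [ 0.53242264 -0.05160493] px [325.84270406 158.12714749]
handle [ 0.48336805 -0.09854349] r 0.06789389810652598 ang rel clamp -2.6631864471433238 world -136.26279356037054
target [ 0.51873251 -0.00486875] toolshift [0.07806249 0.0017761  0.15689543] yaw x 104.55426847879885
V apex-side arm tips [[-28.28862036  27.02807228]]
V apex-side arm tips [[31.56033945 25.09139172]]
L [-0.5  0.2 -0.1 -0.4 -0.7 -0.  -0.3 -0.6  0.1 -0.2 -0.5  0.2 -0.1 -0.4
 -0.7  0.  -0.3 -0.6 -0.9 -0.2 -0.5 -0.8 -1.1 -0.4 -0.7 -1.  -0.3 -0.6
 -0.9 -0.2 -0.5 -0.8 -1.1 -0.4 -0.7 -1. ]
R [ 0.1  0.2  0.2  0.3  0.3  0.4  0.5  0.5  0.6  0.6  0.7  0.7  0.8  0.9
  0.9  0.   0.1  0.1  0.2  0.2  0.3  0.4  0.4  0.5  0.5  0.6  0.7  0.7
  0.8  0.9 -0.1 -0.   0.   0.1  0.1  0.2  0.3  0.3  0.4  0.5]
B [-11.4 -11.5 -11.6   0.3   0.2   0.1   0.   -0.1  -0.2   0.8   0.7   0.6
   0.5   0.4]
```

View pics/fit.png

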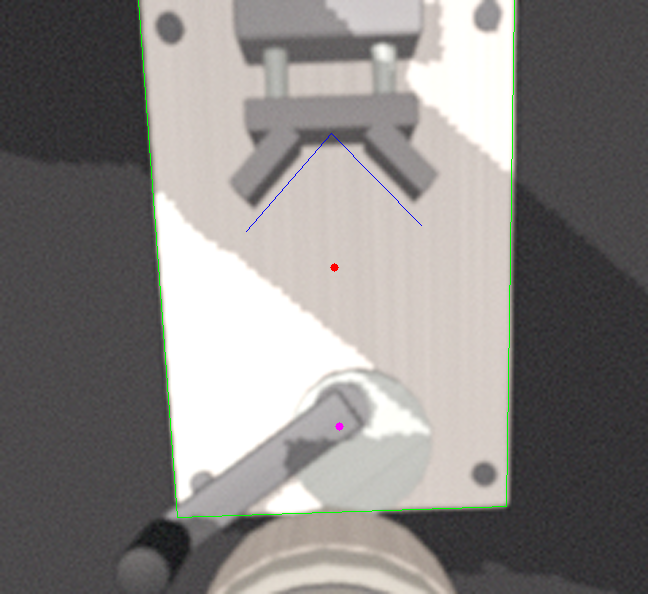

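The fit matches the plate edges to within 1 mm, apart from the three shadow pixels in B. The V jaw sits about 5 mm to +y of nominal, so I'll place the jar at clamp y of about -4 mm.

>>> step_arm([
  [-1,0.8,0.1,0,0,0,0],
  [-1,0.8,0,0,0,0,0],
  [-1,0.8,0,0,0,0,0],
  [-1,0.8,0,0,0,0,0],
  [-1,0.8,0,0,0,0,0],
  [-1,0,0,1,0,0,0],
  [-1,0,0,1,0,0,0],
  [-1,0,0,1,0,0,0],
])

```text
clock: 10.05
eef_pos: [0.5192, -0.0017, 0.1368]
tool_rot: [0.611, 0.792, 0.0, -0.0]
force: [1.1, -0.3, -1.7]
finger_gap: 0.602
gripper_force: 18.0
```

>>> step_arm([
  [-1,0,0,1,0,0,0],
  [-1,0,0,1,0,0,0],
  [-1,0,0,0.6,0,0,0],
  [-1,0,0,0.6,0,0,0],
  [-1,0,0,0,0,0,0],
  [-1,0,0,0,0,0,0],
  [-1,0,0,0,0,0,0],
  [-1,0,0,0,0,0,0],
])

```text
clock: 10.85
eef_pos: [0.5202, -0.0033, 0.0744]
tool_rot: [0.612, 0.791, 0.001, 0.0]
force: [-0.4, -0.1, -1.5]
finger_gap: 0.607
gripper_force: 18.0
```

Run:
```python
from h import *
f=cam('scene');s=manip.read_state();print(s['eef_pos'],s['force'],np.array([.51676,.00185])-s['eef_pos'][:2])
M=R.from_quat(s['tool_rot']).as_matrix();q=np.array([.51676,.00185]);a=.285
ex,ey=np.array([np.cos(a),np.sin(a)]),np.array([-np.sin(a),np.cos(a)]);d=s['eef_pos'][:2]-q;print('clamp xy',d@ex*1e3,d@ey*1e3)
im=cv2.resize(f['image'][150:270,230:380],None,fx=4,fy=4,interpolation=2);cv2.imwrite('pics/s2.png',im)
```

```text
[ 0.52012909 -0.00334118  0.07425769] [ 0.18655783  0.42686394 -0.90068018] [-0.00336909  0.00519118]
clamp xy 1.773646786529509 -5.929021777970751
```

View pics/s2.png

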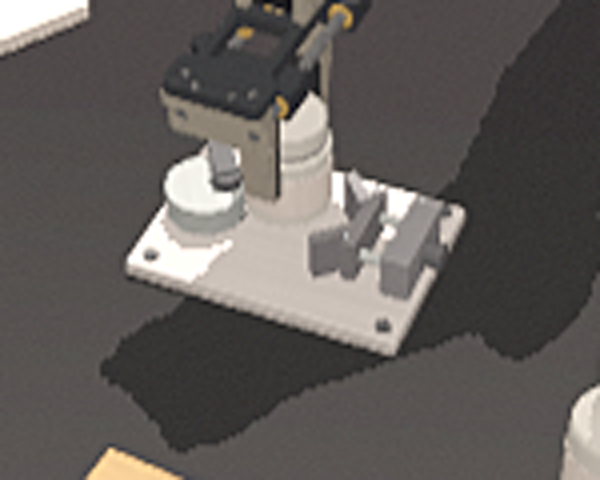

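The jar hovers between the disc and the V jaw with room on both sides. I'm lowering it the last 33 mm with a small correction.

>>> step_arm([
  [-1,0.1,-0.08,0.6,0,0,0],
  [-1,0,0,0.6,0,0,0],
  [-1,0,0,0.3,0,0,0],
  [-1,0,0,0.1,0,0,0],
  [-1,0,0,0.05,0,0,0],
  [-1,0,0,0,0,0,0],
  [-1,0,0,0,0,0,0],
  [-1,0,0,0,0,0,0],
])

```text
clock: 11.7
eef_pos: [0.5177, -0.0018, 0.0407]
tool_rot: [0.612, 0.791, 0.0, 0.0]
force: [-0.1, -0.1, -1.4]
finger_gap: 0.606
gripper_force: 18.0
```

>>> step_arm([
  [-1,0,0,0.03,0,0,0],
  [-1,0,0,0.03,0,0,0],
  [-1,0,0,0,0,0,0],
  [-1,0,0,0,0,0,0],
  [-1,0,0,0,0,0,0],
  [-1,0,0,0,0,0,0],
  [-1,0,0,0,0,0,0],
  [-1,0,0,0,0,0,0],
])

```text
clock: 12.5
eef_pos: [0.5183, -0.0018, 0.0403]
tool_rot: [0.612, 0.791, 0.001, 0.0]
force: [-1.6, -0.8, 6.0]
finger_gap: 0.609
gripper_force: 18.0
```

Contact: 6 N upwards. Releasing, then going straight up.

>>> step_arm([
  [0.6,0,0,0,0,0,0],
  [0.7,0,0,0,0,0,0],
  [0.8,0,0,0,0,0,0],
  [0.8,0,0,0,0,0,0],
  [0.8,0,0,-0.5,0,0,0],
  [0.8,0,0,-1,0,0,0],
  [0.8,0,0,-1,0,0,0],
  [0.8,0,0,-1,0,0,0],
])

```text
clock: 13.3
eef_pos: [0.5176, -0.002, 0.1107]
tool_rot: [0.612, 0.791, 0.0, 0.0]
force: [0.2, -0.3, -0.0]
finger_gap: 0.9
gripper_force: 0.0
```

>>> step_arm([
  [0.5,0,0,-1,0,0,0],
  [0,0,0,-1,0,0,0],
  [0,-0.5,0,-1,0,0,0],
  [0,-1,0,-1,0,0,0],
  [0,-1,0,0,0,0,0],
  [0,-1,0,0,0,0,0],
  [0,-1,0,0,0,0,0],
  [0,-0.5,0,0,0,0,0],
])

```text
clock: 14.1
eef_pos: [0.5429, -0.1006, 0.1902]
tool_rot: [0.613, 0.79, 0.0, 0.001]
force: [0.6, -0.3, -1.2]
finger_gap: 0.498
gripper_force: 0.0
```

>>> step_arm([
  [0,0,0,0,0,0,0],
  [0,0,0,0,0,0,0],
  [0,0,0,0,0,0,0],
  [0,0,0,0,0,0,0],
  [0,0,0,0,0,0,0],
  [0,0,0,0,0,0,0],
  [0,0,0,0,0,0,0],
  [0,0,0,0,0,0,0],
])

```text
clock: 14.9
eef_pos: [0.5427, -0.0986, 0.1894]
tool_rot: [0.612, 0.791, 0.0, -0.0]
force: [0.2, 0.2, 0.4]
finger_gap: 0.496
gripper_force: 0.0
```

Run:
```python
from h import *
import pickle
f=cam('wrist');pickle.dump(f,open('w3.pkl','wb'));s=manip.read_state();print(s['eef_pos'],s['clock'],s['joint_pos'].round(2),s['force'])
q=np.array([.51676,.00185]);a=.285;ex,ey=np.array([np.cos(a),np.sin(a)]),np.array([-np.sin(a),np.cos(a)])
im=cv2.resize(f['image'][0:270,160:480],None,fx=2.2,fy=2.2,interpolation=2)
Z=lambda x,y,z:tuple(int(v) for v in ((proj(f,[*(q+x*ex+y*ey),z])-[160,0])*2.2))
P=[Z(x,y,.012) for x,y in((.065,.0925),(-.065,.0925),(-.065,-.0925),(.065,-.0925))]
cv2.polylines(im,[np.array(P)],True,(0,255,0),1)
cv2.circle(im,Z(0,-.0557,.054),4,(255,0,255),-1);cv2.circle(im,Z(0,-.004,.082),4,(0,0,255),-1)
for b in(-2.566,-2.366,-2.166): cv2.circle(im,Z(.075*np.cos(b),-.0557+.075*np.sin(b),.098),3,(0,255,255),-1)
cv2.imwrite('pics/w3.png',im)
```

```text
[ 0.54275186 -0.09863289  0.18939917] 14.95 [-0.31  0.35  0.53  1.9  -0.21  0.95  0.57] [-0.1278723   0.05274792  0.84829911]
```

View pics/w3.png

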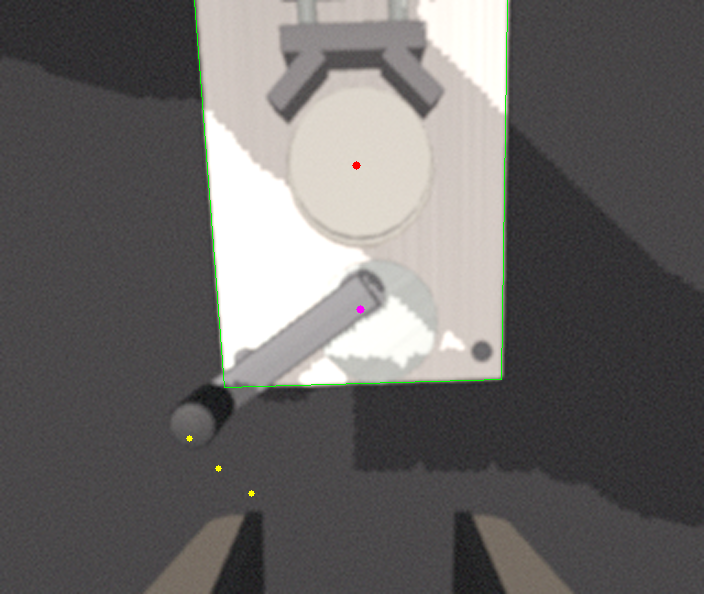

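The wrist view shows the jar standing centred (358,165) and clear of both V jaw and disc. The handle top is at (192,423) in the crop. The pivot boss lies about 6 mm to +y of my guess, so the plate isn't centred on the clamp origin. I'll solve for the pivot from the 75 mm radius.

```bash
cat > plan.py <<'E'
from h import *
import pickle
from scipy.optimize import brentq
f=pickle.load(open('w3.pkl','rb'))
q=np.array([.51676,.00185]);a=.285;ex,ey=np.array([np.cos(a),np.sin(a)]),np.array([-np.sin(a),np.cos(a)])
h=ray(f,192/2.2+160,423/2.2,.098)[:2]
dy=brentq(lambda d:np.hypot(*(h-q-(d-.0557)*ey))-.075,-.01,.03)
piv=q+(dy-.0557)*ey;d=h-piv;th=np.arctan2(d[1],d[0])
if __name__=='__main__':
    print('h',h,'dy',dy,'piv',piv,'ang clamp',np.arctan2(d@ey,d@ex),'world',np.degrees(th))
    print('boss px',(proj(f,[*piv,.054])-[160,0])*2.2,'lobe',(proj(f,[*(piv+.014*np.array([np.cos(th+1.436),np.sin(th+1.436)])),.04])-[160,0])*2.2)
    s=manip.read_state();M=R.from_quat(s['tool_rot']).as_matrix()
    print('toolshift to above handle',M.T@(np.r_[h,.13]-s['eef_pos']),'yaw need',np.degrees(th)+180,'have',np.degrees(np.arctan2(M[1,0],M[0,0])))
E
python3 plan.py
```

```text
h [ 0.48312236 -0.10268011] dy 0.007526361077593238 piv [ 0.53030438 -0.04438039] ang clamp -2.5361829315297677 world -128.98328088854387
boss px [360.17978385 290.66517503] lobe [375.90555455 318.92253465]
toolshift to above handle [ 0.01108353 -0.05873165  0.05939752] yaw need 51.016719111456126 have 104.57094051253542
```

The solution agrees: crank at -2.536 rad (0.03 rad off fully back), with the predicted boss and lobe pixels matching. Now I'll turn the tool square to the crank and straddle the handle.

>>> step_arm([
  [0,0,0,0,0,0,1],
  [0,0,0,0,0,0,1],
  [0,0,0,0,0,0,1],
  [0,0,0,0,0,0,1],
  [0,0,0,0,0,0,1],
  [0,0,0,0,0,0,1],
  [0,0,0,0,0,0,1],
  [0,0,0,0,0,0,1],
])

```text
clock: 15.75
eef_pos: [0.5428, -0.0986, 0.1894]
tool_rot: [0.882, 0.472, 0.0, -0.0]
force: [-0.5, 0.9, -0.8]
finger_gap: 0.499
gripper_force: 0.0
```

>>> step_arm([
  [0,0,0,0,0,0,0.93],
  [0,-0.68,-0.73,0,0,0,0],
  [0,-0.68,-0.73,0,0,0,0],
  [0,-0.68,-0.73,0,0,0,0],
  [0,0,0,1,0,0,0],
  [0,0,0,1,0,0,0],
  [0,0,0,0.5,0,0,0],
  [0,0,0,0,0,0,0],
])

```text
clock: 16.55
eef_pos: [0.4822, -0.1027, 0.1384]
tool_rot: [0.903, 0.43, -0.001, -0.0]
force: [-0.7, -1.2, 0.2]
finger_gap: 0.499
gripper_force: 0.0
```

```bash
python3 plan.py; python3 -c "
from h import *
s=manip.read_state();print(s['eef_pos'],s['joint_pos'].round(2))"
```

```text
h [ 0.48312236 -0.10268011] dy 0.007526361077593238 piv [ 0.53030438 -0.04438039] ang clamp -2.5361829315297677 world -128.98328088854387
boss px [360.17978385 290.66517503] lobe [375.90555455 318.92253465]
toolshift to above handle [0.00062477 0.00067353 0.0083959 ] yaw need 51.016719111456126 have 50.980881115904104
[ 0.48222688 -0.10273908  0.1383982 ] [-0.46  0.36  0.72  2.08 -0.33  0.81 -0.22]
```

Aligned within 1 mm. Descending 70 mm and closing to about 23 mm around the post.

>>> step_arm([
  [0,0.05,0,0.9,0,0,0],
  [0,0,0,0.9,0,0,0],
  [0,0,0,0.9,0,0,0],
  [0,0,0,0.85,0,0,0],
  [-0.5,0,0,0,0,0,0],
  [-0.5,0,0,0,0,0,0],
  [-0.5,0,0,0,0,0,0],
  [-0.5,0,0,0,0,0,0],
], force=20)

```text
clock: 17.35
eef_pos: [0.4845, -0.1021, 0.0694]
tool_rot: [0.903, 0.43, 0.001, 0.0]
force: [0.5, -0.3, -0.1]
finger_gap: 0.249
gripper_force: 0.0
```

>>> step_arm([
  [-0.5,0.02,0.39,0,0,0,-1],
  [-0.5,0.02,0.39,0,0,0,-1],
  [-0.5,0.02,0.39,0,0,0,-1],
  [-0.5,0.02,0.39,0,0,0,-1],
  [-0.5,0.02,0.39,0,0,0,-1],
  [-0.5,0.02,0.39,0,0,0,-1],
  [-0.5,0.02,0.39,0,0,0,-1],
  [-0.5,0,0,0,0,0,0],
])

```text
clock: 18.15
eef_pos: [0.5349, -0.1186, 0.0688]
tool_rot: [0.688, 0.725, 0.0, 0.0]
force: [-0.2, -0.1, -0.0]
finger_gap: 0.253
gripper_force: 0.0
```

```bash
cat > chk.py <<'E'
from plan import *
s=manip.read_state();M=R.from_quat(s['tool_rot']).as_matrix();d=s['eef_pos'][:2]-piv
print('t',s['clock'],'r',np.hypot(*d)*1e3,'turn from back',np.arctan2(d@ey,d@ex)+2.566,'yaw err',np.degrees(np.arctan2(M[1,0],M[0,0])-np.arctan2(-d[1],-d[0])),'Ftool',(M.T@s['force']).round(2),'z',s['eef_pos'][2],'gap',s['finger_gap'],'gf',s['gripper_force'])
F=[]
for i in range(6): manip.grab_frame('top');F.append(M.T@manip.read_state()['force'])
print('mean Ftool',np.mean(F,0).round(2),np.std(F,0).round(2))
E
python3 chk.py
```

```text
t 18.15 r 74.37779897738962 turn from back 0.7723030723937814 yaw err -0.5383776860530866 Ftool [-0.08 -0.19  0.02] z 0.06878587413910969 gap 0.2525877303875545 gf 0.0005999365748721175
mean Ftool [-0.27 -0.16 -0.1 ] [0.28 0.36 0.47]
```

>>> step_arm([
  [-0.5,0,0.1,0,0,0,-0.25],
  [-0.5,0,0.1,0,0,0,-0.25],
  [-0.5,0,0.1,0,0,0,-0.25],
  [-0.5,0,0.1,0,0,0,-0.25],
  [-0.5,0,0.1,0,0,0,-0.25],
  [-0.5,0,0.1,0,0,0,-0.25],
  [-0.5,0,0.1,0,0,0,-0.25],
  [-0.5,0,0.1,0,0,0,-0.25],
])

```text
clock: 19.25
eef_pos: [0.5503, -0.1161, 0.0683]
tool_rot: [0.608, 0.794, -0.0, -0.0]
force: [-2.9, 1.0, -0.1]
finger_gap: 0.25
gripper_force: 1.5
```

```bash
python3 chk.py
python3 - <<'E'
from h import *
f=cam('scene');cv2.imwrite('pics/s3.png',cv2.resize(f['image'][110:270,210:390],None,fx=3.6,fy=3.6,interpolation=2))
E
```

```text
t 19.25 r 74.49610207189038 turn from back 0.9821631892357106 yaw err -0.460892908491209 Ftool [ 1.68 -2.57  0.13] z 0.06825185466655335 gap 0.2497645710717287 gf 1.4653562754392624
mean Ftool [ 0.85 -2.07  0.85] [0.56 0.38 0.36]
```

View pics/s3.png

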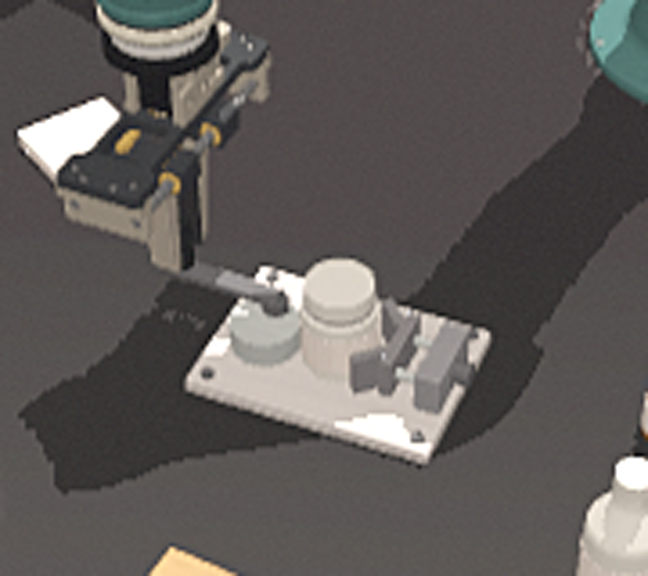

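The picture shows the post between the fingers, the disc turning towards the jar, and the jar upright in front of the V. Free push is about 2.1 to 2.6 N. I'll continue in small steps, watching the tangential force.

>>> step_arm([
  [-0.5,0,0.07,0,0,0,-0.17],
  [-0.5,0,0.07,0,0,0,-0.17],
  [-0.5,0,0.07,0,0,0,-0.17],
  [-0.5,0,0.07,0,0,0,-0.17],
  [-0.5,0,0.07,0,0,0,-0.17],
  [-0.5,0,0.07,0,0,0,-0.17],
  [-0.5,0,0.07,0,0,0,-0.17],
  [-0.5,0,0.07,0,0,0,-0.17],
])

```text
clock: 20.4
eef_pos: [0.561, -0.1128, 0.0684]
tool_rot: [0.55, 0.835, -0.0, 0.0]
force: [-2.9, -0.4, 1.3]
finger_gap: 0.25
gripper_force: 1.5
```

```bash
sed -i 's/range(6)/range(4)/' chk.py; python3 chk.py
```

```text
t 20.4 r 74.96170332399014 turn from back 1.1325844405440226 yaw err -0.9681740753561536 Ftool [ 0.81 -2.85 -1.26] z 0.06838725766823066 gap 0.24962885714447475 gf 1.5138309448957443
mean Ftool [-0.11 -2.49 -0.25] [0.49 0.46 0.54]
```

>>> step_arm([
  [-0.5,0,0.07,0,0,0,-0.17],
  [-0.5,0,0.07,0,0,0,-0.17],
  [-0.5,0,0.07,0,0,0,-0.17],
  [-0.5,0,0.07,0,0,0,-0.17],
  [-0.5,0,0.07,0,0,0,-0.17],
  [-0.5,0,0.07,0,0,0,-0.17],
  [-0.5,0,0,0,0,0,0],
  [-0.5,0,0,0,0,0,0],
])

```text
clock: 21.4
eef_pos: [0.5687, -0.1089, 0.0684]
tool_rot: [0.505, 0.863, 0.0, 0.0]
force: [-1.5, -0.6, 0.1]
finger_gap: 0.248
gripper_force: 0.8
```

```bash
python3 chk.py
```

```text
t 21.4 r 75.07868192502374 turn from back 1.2477910069321343 yaw err -1.5282952033966832 Ftool [ 0.2  -1.58 -0.09] z 0.06836601251459415 gap 0.2482324558024956 gf 0.8424111641943455
mean Ftool [ 0.61 -1.11  0.2 ] [0.72 0.26 0.27]
```

>>> step_arm([
  [-0.5,0,0.07,0,0,0,-0.17],
  [-0.5,0,0.07,0,0,0,-0.17],
  [-0.5,0,0.07,0,0,0,-0.17],
  [-0.5,0,0.07,0,0,0,-0.17],
  [-0.5,0,0.07,0,0,0,-0.17],
  [-0.5,0,0.07,0,0,0,-0.17],
  [-0.5,0,0.07,0,0,0,-0.17],
  [-0.5,0,0.07,0,0,0,-0.17],
])

```text
clock: 22.4
eef_pos: [0.5779, -0.103, 0.0683]
tool_rot: [0.442, 0.897, -0.0, -0.0]
force: [-3.1, -0.3, -0.3]
finger_gap: 0.251
gripper_force: 1.5
```

```bash
python3 chk.py
```

```text
t 22.4 r 75.49240620870991 turn from back 1.3923776859031705 yaw err -1.5701103146320274 Ftool [ 1.66 -2.65  0.3 ] z 0.06829587410810156 gap 0.25059507207697546 gf 1.4653949439525604
mean Ftool [ 0.82 -2.86  0.8 ] [0.52 0.8  0.75]
```

>>> step_arm([
  [-0.5,0.01,0.06,0,0,0,-0.17],
  [-0.5,0,0.06,0,0,0,-0.17],
  [-0.5,0,0.06,0,0,0,-0.17],
  [-0.5,0,0.06,0,0,0,-0.17],
  [-0.5,0,0.06,0,0,0,-0.17],
  [-0.5,0,0.06,0,0,0,-0.17],
  [-0.5,0,0.06,0,0,0,-0.17],
  [-0.5,0,0.06,0,0,0,-0.17],
])

```text
clock: 23.4
eef_pos: [0.5849, -0.0965, 0.0684]
tool_rot: [0.377, 0.926, -0.0, -0.0]
force: [-2.3, -1.5, 0.4]
finger_gap: 0.25
gripper_force: 1.6
```

```bash
python3 chk.py
```

```text
t 23.4 r 75.51718595071442 turn from back 1.5191472596809346 yaw err -0.6733568224994525 Ftool [ 0.59 -2.62 -0.38] z 0.06840956943734376 gap 0.2503216438317043 gf 1.6323459148406982
mean Ftool [ 0.64 -2.61  0.04] [0.08 0.41 0.86]
```

>>> step_arm([
  [-0.5,0,0,0,0,0,0],
  [-0.5,0,0,0,0,0,0],
  [-0.5,0,0,0,0,0,0],
  [-0.5,0.01,0.06,0,0,0,-0.15],
  [-0.5,0,0.06,0,0,0,-0.15],
  [-0.5,0,0.06,0,0,0,-0.15],
  [-0.5,0,0.06,0,0,0,-0.15],
  [-0.5,0,0.06,0,0,0,-0.15],
])

```text
clock: 24.4
eef_pos: [0.589, -0.092, 0.0684]
tool_rot: [0.341, 0.94, -0.0, 0.0]
force: [-2.2, -2.3, 0.5]
finger_gap: 0.249
gripper_force: 1.6
```

```bash
python3 chk.py
```

```text
t 24.4 r 75.61118830308168 turn from back 1.5989430295761025 yaw err -0.7570163709969314 Ftool [ 0.26 -3.17 -0.48] z 0.0684172487266801 gap 0.24935040389677246 gf 1.6227027028799057
mean Ftool [ 0.49 -2.37  0.43] [0.51 0.56 0.42]
```

>>> step_arm([
  [-0.5,0,0,0,0,0,0],
  [-0.5,0,0,0,0,0,0],
  [-0.5,0,0,0,0,0,0],
  [-0.5,0.02,0.06,0,0,0,-0.15],
  [-0.5,0,0.06,0,0,0,-0.15],
  [-0.5,0,0.06,0,0,0,-0.15],
  [-0.5,0,0.06,0,0,0,-0.15],
  [-0.5,0,0.06,0,0,0,-0.15],
])

```text
clock: 25.4
eef_pos: [0.5925, -0.0872, 0.0684]
tool_rot: [0.304, 0.953, -0.0, 0.0]
force: [-1.2, -3.4, -0.6]
finger_gap: 0.251
gripper_force: 1.7
```

```bash
python3 chk.py
```

```text
t 25.4 r 75.45965764733309 turn from back 1.6781806591661328 yaw err -0.8011445944706772 Ftool [-1.   -3.52  0.64] z 0.06840802077152765 gap 0.25148660845670745 gf 1.720062755048275
mean Ftool [-0.62 -2.39  1.11] [0.41 0.32 0.45]
```

>>> step_arm([
  [-0.5,0,0,0,0,0,0],
  [-0.5,0,0,0,0,0,0],
  [-0.5,0,0,0,0,0,0],
  [-0.5,0.02,0.06,0,0,0,-0.15],
  [-0.5,0,0.06,0,0,0,-0.15],
  [-0.5,0,0.06,0,0,0,-0.15],
  [-0.5,0,0.06,0,0,0,-0.15],
  [-0.5,0,0.06,0,0,0,-0.15],
])

```text
clock: 26.4
eef_pos: [0.5953, -0.0821, 0.0685]
tool_rot: [0.266, 0.964, -0.0, 0.0]
force: [-0.6, -5.5, 1.0]
finger_gap: 0.25
gripper_force: 2.5
```

```bash
python3 chk.py
```

```text
t 26.4 r 75.17836927860453 turn from back 1.754876437291927 yaw err -0.7024805570410664 Ftool [-2.35 -5.05 -0.98] z 0.06848178553826022 gap 0.24959639080504786 gf 2.474638670682907
mean Ftool [-1.48 -4.49 -0.75] [0.71 0.46 0.4 ]
```

The push jumped to 4.5 to 5 N, a rise of about 2 N, so the jar is seated and loading. I'll back off, open and lift. Then I'll hover at exactly the earlier view pose to measure how far the sprung jaw has moved (2 mm means 12 N).

>>> step_arm([
  [-0.5,0,-0.12,0,0,0,0],
  [-0.4,0,0,0,0,0,0],
  [-0.1,0,0,0,0,0,0],
  [0,0,0,0,0,0,0],
  [0,0,0,-1,0,0,0],
  [0,0,0,-1,0,0,0],
  [0,0,0,-1,0,0,0],
  [0,0,0,-1,0,0,0],
])

```text
clock: 27.4
eef_pos: [0.5941, -0.0834, 0.1492]
tool_rot: [0.266, 0.964, 0.0, -0.0]
force: [0.5, 0.7, -0.1]
finger_gap: 0.496
gripper_force: 0.0
```

>>> step_arm([
  [0,0,0,-1,0,0,0],
  [0,0,0,-1,0,0,1],
  [0,0,0,0,0,0,1],
  [0,0,0,0,0,0,1],
  [0,0,0,0,0,0,1],
  [0,0,0,0,0,0,1],
  [0,0,0,0,0,0,1],
  [0,0,0,0,0,0,1],
])

```text
clock: 28.2
eef_pos: [0.5942, -0.0833, 0.1884]
tool_rot: [0.596, 0.803, 0.0, -0.0]
force: [0.3, -0.3, -1.3]
finger_gap: 0.499
gripper_force: 0.0
```

>>> step_arm([
  [0,0,0,0,0,0,0.4],
  [0,0,-0.9,0,0,0,0],
  [0,0,-0.9,0,0,0,0],
  [0,-0.1,-0.9,0,0,0,0],
  [0,0,0,0,0,0,0],
  [0,0,0,0,0,0,0],
  [0,0,0,0,0,0,0],
  [0,0,0,0,0,0,0],
])

```text
clock: 29.0
eef_pos: [0.5431, -0.099, 0.1883]
tool_rot: [0.611, 0.792, 0.0, 0.0]
force: [-0.0, -0.2, -0.7]
finger_gap: 0.503
gripper_force: 0.0
```

```bash
cat > cmp.py <<'E'
from plan import *
import sys
n=sys.argv[1];g=cam('wrist');pickle.dump(g,open(n+'.pkl','wb'));s=manip.read_state()
print(s['clock'],s['eef_pos'],R.from_quat(s['tool_rot']).as_euler('xyz',degrees=True).round(2))
sc=2.2
A=cv2.resize(f['image'][0:270,160:480],None,fx=1.25,fy=2.2*1.25/2.2);B=cv2.resize(g['image'][0:270,160:480],None,fx=1.25,fy=1.25)
cv2.imwrite(f'pics/{n}.png',np.hstack([A,B]))
E
python3 cmp.py w4
```

```text
29.05 [ 0.54296097 -0.09909092  0.18825371] [1.8000e+02 1.0000e-02 1.0473e+02]
```

View pics/w4.png

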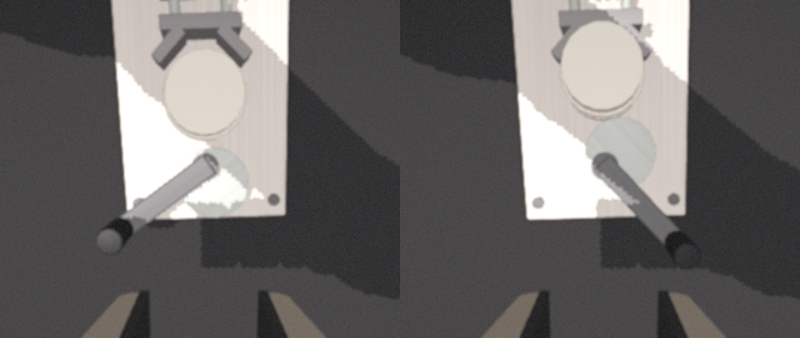

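The side-by-side shows the jar now seated in the V (602,65), the disc pressing behind it and the handle at (683,250). The jaw's back edge is visible in both views, so I'll measure its shift numerically.

```bash
cat > jaw.py <<'E'
from plan import *
import sys
g=pickle.load(open(sys.argv[1]+'.pkl','rb'))
ga,gb=[cv2.cvtColor(k['image'],6).astype(float) for k in(f,g)]
jw=q+(dy+.04)*ey
sh=proj(g,[*jw,.047])-proj(f,[*jw,.047]);pb=q-.0925*ey
print('pose-predicted shift jaw',sh,'plate bottom',proj(g,[*pb,.012])-proj(f,[*pb,.012]),'px/mm',proj(f,[*(jw+.001*ey),.047])-proj(f,[*jw,.047]))
def edge(p):  # subpixel strongest gradient
    d=np.abs(np.diff(p));i=d.argmax();w=slice(max(i-2,0),i+3);return (np.arange(len(d))[w]*d[w]).sum()/d[w].sum()+.5
for lo,hi in((306,312),(312,320),(320,328),(328,336)):
    print(lo,'before',ga[:24,lo:hi].mean(1).round(0).astype(int)[:20],'\n    after',gb[:24,lo:hi].mean(1).round(0).astype(int)[:20])
for nm,im in(('a',ga),('b',gb)):
    print(nm,'bottom edge',[round(160+edge(im[160:190,c:c+6].mean(1)),2) for c in(370,376,380)],
     'bar left',edge(im[14:17,270:310].mean(0))+270,'bar right',edge(im[14:17,335:375].mean(0))+335)
E
python3 jaw.py w4
```

```text
pose-predicted shift jaw [ 0.10337149 -1.07256079] plate bottom [-0.30305375 -0.32794631] px/mm [-0.03832263 -1.33039075]
306 before [169 188 194 194 195 195 196 195 195 186 162 142 139 138 139 139 140 141
 141 141] 
    after [201 202 198 194 194 194 189 172 144 136 136 138 139 139 140 140 139 141
 150 169]
312 before [186 193 195 195 195 195 195 196 195 184 158 138 139 138 139 140 140 140
 142 141] 
    after [235 246 240 225 216 214 201 170 142 136 137 138 139 140 139 141 154 180
 201 211]
320 before [195 195 195 195 196 195 195 196 193 177 150 136 138 139 139 140 140 141
 141 140] 
    after [235 248 253 254 254 254 246 212 171 152 147 147 146 140 138 142 163 193
 208 212]
328 before [193 193 194 194 195 194 195 195 186 164 142 137 138 138 139 139 140 140
 141 141] 
    after [245 251 252 252 253 252 244 214 193 193 194 195 192 183 177 176 170 168
 179 194]
a bottom edge [np.float64(172.31), np.float64(172.12), np.float64(172.07)] bar left 286.65675675675675 bar right 353.3660968660969
b bottom edge [np.float64(171.27), np.float64(172.05), np.float64(171.93)] bar left 286.5869565217391 bar right 354.1243093922652
```

Wrist measurement suggests about 1 to 1.4 mm of jaw travel, which is on the low side. I'll recheck from the w2 pose, where the fixed block behind the jaw gives a reference free of pose error.

>>> step_arm([
  [0,0.47,-0.07,-0.43,0,0,0],
  [0,0.47,0,0,0,0,0],
  [0,0,0,0,0,0,0],
  [0,0,0,0,0,0,0],
  [0,0,0,0,0,0,0],
  [0,0,0,0,0,0,0],
  [0,0,0,0,0,0,0],
  [0,0,0,0,0,0,0],
])

```text
clock: 29.85
eef_pos: [0.5362, -0.0819, 0.1969]
tool_rot: [0.611, 0.792, -0.0, -0.0]
force: [-0.5, -0.0, -0.6]
finger_gap: 0.498
gripper_force: 0.0
```

```bash
cat > gap.py <<'E'
from plan import *
import sys
g=cam('wrist');pickle.dump(g,open(sys.argv[1]+'.pkl','wb'));s=manip.read_state();print(s['clock'],s['eef_pos'],g['P'])
a=pickle.load(open('w2.pkl','rb'))
J=q+(dy+.04)*ey
print('pred shift',proj(g,[*J,.047])-proj(a,[*J,.047]))
G=[cv2.cvtColor(k['image'],6) for k in(a,g)]
for c in(306,312,318,324,330):
    for k in G: print(c,k[8:48,c:c+6].mean(1).astype(int))
E
python3 gap.py w5
```

```text
29.9 [ 0.53619691 -0.08182706  0.19692047] [ 0.51894676 -0.01563153  0.3678392 ]
pred shift [0.70213801 0.00190812]
306 [148 149 148 146 136 122 105  95  95  96  97 100  99 100 108 143 179 193
 194 193 193 193 193 194 193 193 190 174 151 141 144 144 144 144 146 145
 146 146 143 132]
306 [206 207 206 198 174 149 119  97  92  94  99 104 103 103 110 138 171 185
 187 186 186 186 186 187 187 178 159 142 140 141 143 143 141 142 144 144
 145 139 129 126]
312 [149 149 149 145 134 121 104  97  95  97  96  96  95  94 110 154 191 201
 200 200 201 199 200 200 201 201 193 172 148 141 144 144 144 143 144 145
 145 145 138 121]
312 [205 207 207 203 190 163 124  97  94  95  95  93  93  93 105 150 189 200
 199 198 198 198 198 198 198 190 165 145 140 142 141 142 142 143 142 143
 143 135 125 143]
318 [151 150 149 143 132 116 102  97  96  96  95  95  96  96 119 162 193 201
 200 199 200 199 200 200 200 199 190 166 145 141 143 144 144 145 145 144
 146 145 138 115]
318 [206 207 206 202 186 158 117  96  93  96  95  95  91  94 113 164 201 210
 208 201 196 196 196 198 197 186 160 141 140 141 143 142 142 142 142 142
 140 146 174 206]
324 [163 160 156 142 129 111  99  97  96  97  95  96  95 101 129 172 196 201
 201 201 200 201 201 201 201 200 189 163 144 141 143 143 144 144 145 145
 145 143 133 108]
324 [205 205 204 197 179 149 110  95  94  94  96  94  93  96 122 176 222 247
 253 251 248 240 220 204 201 188 157 139 140 141 142 143 142 142 142 142
 139 142 175 206]
330 [206 206 201 186 163 128 101  95  97  97  98  94  94 101 141 182 198 200
 200 200 200 199 201 200 200 198 184 156 141 142 143 143 144 145 145 145
 145 142 126 103]
330 [203 205 203 193 173 140 107  94  95  94  97  95  92  97 134 195 237 253
 254 254 254 254 253 252 250 233 190 150 139 141 141 142 143 142 144 142
 138 126 133 171]
```

Jaw bar moved 1.2 to 1.3 px relative to the fixed block, about 1.0 mm or 6 N, so it's a bit loose for 12 N. I'm going back to the handle to add about 0.07 rad.

>>> step_arm([
  [0,-0.27,0.93,0,0,0,0],
  [0,-0.27,0.93,0,0,0,0],
  [0,-0.27,0.93,0,0,0,0],
  [0,0,0,0,0,0,-1],
  [0,0,0,0,0,0,-1],
  [0,0,0,0,0,0,-1],
  [0,0,0,0,0,0,-1],
  [0,0,0,0,0,0,-1],
])

```text
clock: 30.7
eef_pos: [0.5943, -0.0833, 0.1968]
tool_rot: [0.383, 0.924, -0.0, -0.0]
force: [-0.5, 0.1, -0.2]
finger_gap: 0.5
gripper_force: 0.0
```

>>> step_arm([
  [0,0,0,0.2,0,0,-1],
  [0,0,0,0.2,0,0,-1],
  [0,0,0,0.2,0,0,-0.4],
  [0,0,0,1,0,0,0],
  [0,0,0,1,0,0,0],
  [0,0,0,1,0,0,0],
  [0,0,0,0,0,0,0],
  [0,0,0,0,0,0,0],
])

```text
clock: 31.5
eef_pos: [0.5944, -0.0833, 0.1251]
tool_rot: [0.267, 0.964, -0.0, -0.0]
force: [-0.6, 0.0, 0.8]
finger_gap: 0.504
gripper_force: 0.0
```

```bash
python3 chk.py
```

```text
t 31.5 r 74.96152848954355 turn from back 1.7348356416420851 yaw err 0.37512693108699346 Ftool [ 0.53 -0.31 -0.77] z 0.12507651736820094 gap 0.5039089310110789 gf 0.0
mean Ftool [-0.08 -0.08 -0.35] [0.81 0.39 0.57]
```

>>> step_arm([
  [0,0,0,0.7,0,0,0],
  [0,0,0,0.7,0,0,0],
  [0,0,0,0.7,0,0,0],
  [0,0,0,0.7,0,0,0],
  [-0.5,0,0,0,0,0,0],
  [-0.5,0,0,0,0,0,0],
  [-0.5,0,0,0,0,0,0],
  [-0.5,0,0,0,0,0,0],
])

```text
clock: 32.5
eef_pos: [0.5949, -0.0833, 0.0696]
tool_rot: [0.266, 0.964, 0.0, 0.001]
force: [0.3, 0.8, -0.2]
finger_gap: 0.25
gripper_force: 0.0
```

>>> step_arm([
  [-0.5,0,0.06,0,0,0,-0.15],
  [-0.5,0,0.06,0,0,0,-0.15],
  [-0.5,0,0.06,0,0,0,-0.15],
  [-0.5,0,0,0,0,0,0],
  [-0.5,0,0,0,0,0,0],
  [-0.5,0,0,0,0,0,0],
  [-0.5,0,0,0,0,0,0],
  [-0.5,0,0.06,0,0,0,-0.15],
])

```text
clock: 33.3
eef_pos: [0.5963, -0.0802, 0.0691]
tool_rot: [0.236, 0.972, -0.001, -0.0]
force: [-1.8, -4.6, 1.7]
finger_gap: 0.248
gripper_force: 2.7
```

```bash
sed -i 's/range(4)/range(2)/' chk.py; python3 chk.py
```

```text
t 33.3 r 75.13404197872633 turn from back 1.7838123028842834 yaw err 1.136582877852126 Ftool [-0.54 -4.87 -1.69] z 0.06905570318031032 gap 0.24842520016901137 gf 2.6676057279109955
mean Ftool [ 0.1  -4.64 -2.23] [0.11 0.32 0.28]
```

>>> step_arm([
  [-0.5,0,0,0,0,0,0],
  [-0.5,0,0,0,0,0,0],
  [-0.5,0,0,0,0,0,0],
  [-0.5,0,0,0,0,0,0],
  [-0.5,0,0,0,0,0,0],
  [-0.5,0,0.06,0,0,0,-0.12],
  [-0.5,0,0.06,0,0,0,-0.12],
  [-0.5,0,0.06,0,0,0,-0.12],
])

```text
clock: 34.2
eef_pos: [0.5981, -0.0771, 0.0691]
tool_rot: [0.218, 0.976, -0.001, -0.0]
force: [-3.3, -5.5, 3.2]
finger_gap: 0.251
gripper_force: 3.1
```

```bash
python3 chk.py
```

```text
t 34.2 r 75.2304160603814 turn from back 1.831196900081599 yaw err 0.597558861411686 Ftool [ 0.62 -6.36 -3.17] z 0.0690678841841407 gap 0.2509587546314421 gf 3.086981847882271
mean Ftool [-0.04 -5.82 -1.91] [0.38 0.8  0.11]
```

The push is now about 3 N above free, and the slope agrees with roughly 11 to 12 N. Releasing, and checking the jaw from the same pose.

>>> step_arm([
  [-0.5,0,-0.12,0,0,0,0],
  [-0.4,0,0,0,0,0,0],
  [-0.1,0,0,0,0,0,0],
  [0,0,0,0,0,0,0],
  [0,0,0,-1,0,0,0],
  [0,0,0,-1,0,0,0],
  [0,0,0,-1,0,0,0],
  [0,0,0,-1,0,0,0],
])

```text
clock: 35.1
eef_pos: [0.5973, -0.0774, 0.1497]
tool_rot: [0.217, 0.976, 0.0, 0.0]
force: [0.1, -0.2, -0.4]
finger_gap: 0.503
gripper_force: 0.0
```

>>> step_arm([
  [0,0,0,-1,0,0,0],
  [0,0,0,-1,0,0,1],
  [0,0,0,-0.4,0,0,1],
  [0,0,0,0,0,0,1],
  [0,0,0,0,0,0,1],
  [0,0,0,0,0,0,1],
  [0,0,0,0,0,0,1],
  [0,0,0,0,0,0,1],
])

```text
clock: 35.9
eef_pos: [0.5974, -0.0774, 0.197]
tool_rot: [0.555, 0.832, 0.0, -0.0]
force: [-0.0, -1.6, -0.5]
finger_gap: 0.499
gripper_force: 0.0
```

Run:
```python
from h import *
s=manip.read_state();M=R.from_quat(s['tool_rot']).as_matrix();y=np.degrees(np.arctan2(M[1,0],M[0,0]));a=np.radians(104.6)
d=np.array([.5365,-.0815])-s['eef_pos'][:2];print(y,'turn rows',(y-104.6)/6,'then x,y',d@[np.cos(a),np.sin(a)]/.02,d@[np.sin(a),-np.cos(a)]/.02,'z',(s['eef_pos'][2]-.1969)/.02)
```

```text
112.64098741722633 turn rows 1.3401645695377222 then x,y 0.5666817538363064 -2.9976992831022833 z 0.004266655058597635
```

>>> step_arm([
  [0,0,0,0,0,0,1],
  [0,0,0,0,0,0,0.34],
  [0,0.19,-1,0,0,0,0],
  [0,0.19,-1,0,0,0,0],
  [0,0.19,-1,0,0,0,0],
  [0,0,0,0,0,0,0],
  [0,0,0,0,0,0,0],
  [0,0,0,0,0,0,0],
])

```text
clock: 36.7
eef_pos: [0.5375, -0.0819, 0.1972]
tool_rot: [0.61, 0.793, 0.0, 0.0]
force: [0.0, 0.2, 0.3]
finger_gap: 0.502
gripper_force: 0.0
```

```bash
python3 gap.py w6 | sed -n 1,16p
```

```text
36.75 [ 0.53736112 -0.08198119  0.19706531] [ 0.51976982 -0.01570536  0.36810106]
pred shift [-0.40422003 -0.38818472]
306 [148 149 148 146 136 122 105  95  95  96  97 100  99 100 108 143 179 193
 194 193 193 193 193 194 193 193 190 174 151 141 144 144 144 144 146 145
 146 146 143 132]
306 [206 208 205 199 179 151 112  92  93  96  96  95  96  97 114 155 186 194
 193 191 191 193 192 193 181 153 140 140 141 142 143 143 143 142 143 141
 131 118 130 162]
312 [149 149 149 145 134 121 104  97  95  97  96  96  95  94 110 154 191 201
 200 200 201 199 200 200 201 201 193 172 148 141 144 144 144 143 144 145
 145 145 138 121]
312 [207 207 206 197 178 146 109  93  93  96  95  96  94  97 120 165 192 199
 199 198 198 199 199 194 178 150 140 140 141 142 143 143 143 142 143 139
 136 158 193 211]
318 [151 150 149 143 132 116 102  97  96  96  95  95  96  96 119 162 193 201
 200 199 200 199 200 200 200 199 190 166 145 141 143 144 144 145 145 144
```

Jaw travel is now about 2.5 px relative to the fixed block, or 1.9 mm, so about 11.5 N. That is snug and well below 26 N. The robot is clear of everything, so I'm handing in.

```bash
python3 -c "
from rig import manip
print(manip.finish_job())"
```

```text
the job is handed in; nothing more can be done
None
```

The jar is standing upright in the silver clamp, seated in the V jaw and held at about 11.5 N (estimated from about 1.9 mm of jaw travel); the handle is released, nothing else was touched as far as I could see, and the job was handed in at about 37 s.

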